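# Isolate and bleed the air filter on the bench manifold

## Task

The air filter on the bench manifold is due for a new element, so take the pressure off it: with one fingertip push the lever of the ball valve that feeds the filter round until it is fully shut, square across its pipe against its stop, and only then push the small lever of the bleed valve just after the filter fully open, until it lies in line with its own pipe. Push the levers gently from the side and do not grip them. Leave the levers of the other two drops and the loose things on the bench as they are.

Things in the scene. Friction and masses are not known exactly. Their poses are not given: they have to be found in the camera images.
- manifold: Fixed compressed-air manifold: level steel header pipe, 27 mm thick, 500 mm long, axis 150 mm above the bench. Origin on the bench under its middle; y runs along the header, z up. Three parallel drops leave it towards -x (the robot's side) at y = -155, 0 and +155 mm, in any order. All three have the same brass ball valve with a 98 mm lever on top.
- filter_drop: The drop with the filter, fixed. Origin on the bench under the header axis where the drop leaves; axes as the manifold's. Its pipe runs along -x, 150 mm up: ball valve with long lever (stem at x = -50 mm), filter (see point filter_head), tee at -150 mm, coupler (27 mm thick) to -211 mm. From the tee a side branch runs to -y: small brass bleed valve (stem 60 mm out), copper silencer to 105 mm.
- filter_lever (a joint): Angle (rad) of the long lever of the valve that feeds the filter; vertical hinge. 0 = fully open, along its pipe, pointing to -x of the drop (over the filter); pi/2 = fully shut, square across the pipe, pointing to +y, at a hard stop. Grows clockwise seen from above. Starts between 0 and 0.35, stays where it is left, needs about 0.3 N m (4 N at 75 mm).
- filter_lever_pivot (a point): Point on the turning axis of that lever, at mid-height of its sleeve, 200 mm above the bench.
- filter_lever_tip (a point): Free end of that lever, 98 mm from the pivot, on its centre line, 200 mm above the bench. From 34 mm out to the tip the lever has a black sleeve 20 mm wide and 9 mm thick (195.5 to 204.5 mm above the bench); nearer the pivot it is a flat steel strap 16 mm wide.
- filter_head (a point): Centre of the top of the filter head, an aluminium block 46 mm square, 170 mm above the bench, under the open lever. A clear bowl 41 mm across hangs below it. Only this drop has one.
- bleed_lever (a joint): Angle (rad) of the small bleed lever; vertical hinge. 0 = shut, square to its side branch, pointing to -x of the drop (towards the robot); pi/2 = fully open, in line with the branch, pointing outwards to -y, at a hard stop. Grows counter-clockwise seen from above. Starts between 0 and 0.1, stays where it is left, needs about 0.12 N m (3 N at 42 mm).
- bleed_pivot (a point): Point on the turning axis of the bleed lever, at mid-height of its sleeve, 180 mm above the bench.
- bleed_tip (a point): Free end of the bleed lever, 56 mm from its pivot, on its centre line, 180 mm above the bench. From 20 mm out to the tip it has a black sleeve 14 mm wide and 8 mm thick (176 to 184 mm above the bench).
- gauge_lever_tip (a point): Free end of the lever of the drop with a round pressure gauge (42 mm, dial up, 164 mm above the bench, at its -y side). Same valve and 98 mm lever as the filter's; this one stands shut, across its pipe. Leave it.
- plain_lever_tip (a point): Free end of the lever of the drop that has neither filter nor gauge. Same valve and 98 mm lever; this one stands open, along its pipe. Leave it.
- element: Loose new filter element, a paper-coloured cylinder 32 mm across and 58 mm high, standing on the bench in front of the manifold. Origin at the centre of its underside. Leave it.
- oil: Loose small white oil bottle, 44 mm across and 115 mm high, standing in front of the manifold. Origin at the centre of its underside. Leave it.
- spanner: Loose open-ended spanner, 170 mm long, lying flat beside the +y end of the manifold. Origin at the middle of its underside. Leave it.
- socket: Loose deep socket, 32 mm across and 70 mm high, standing beside the -y end of the manifold. Origin at the centre of its underside. Leave it.

How it is judged (in metres and radians):
On the way, in this order (a step that is already met when the one before it is completed fails the run):
1. the valve feeding the filter is fully shut, the bleed still shut (value of joint filter_lever above 1.45 rad and value of joint bleed_lever below 0.2 rad), for 0.2 s.
2. the bleed valve is fully open, the feed still shut (value of joint bleed_lever above 1.4 rad and value of joint filter_lever above 1.45 rad), for 0.2 s.
At the end, for the whole second after the job is handed in: The feed valve's lever is within about 7 degrees of square across its pipe (joint above 1.45) and the bleed lever within about 10 degrees of in line with its branch (joint above 1.40), both at rest; the other two levers' tips have moved less than 15 mm and the loose things less than 20 mm (all of step 2 and velocity of joint filter_lever between -0.05 and 0.05 rad/s and velocity of joint bleed_lever between -0.05 and 0.05 rad/s and distance of each of gauge_lever_tip, plain_lever_tip from where it was at the start of the episode below 0.015 m and distance of each of element, oil, spanner, socket from where it was at the start of the episode below 0.02 m); the robot touches nothing.
It fails at once if the bleed was opened while the feed valve was not yet shut (value of joint bleed_lever above 0.25 rad and value of joint filter_lever below 1.35 rad).
It fails at once if the valves were gripped or forced instead of pushed gently (fingers on the filter drop with more than 35 N) (contact force between the fingers and filter_drop above 35 N).
It fails at once if another drop's lever was moved (distance of any of gauge_lever_tip, plain_lever_tip from where it was at the start of the episode above 0.015 m).
It fails at once if a loose thing was lifted, carried or knocked (distance of any of element, oil, spanner, socket from where it was at the start of the episode above 0.02 m).
It also fails if it takes over 45 s, if anything falls off the work surface, if the arm or the gripper's body presses on something with over 40 N, if the wrist force passes 120 N, or if a joint passes its speed limit or range.

## Robot

A 6-joint arm with a two-finger parallel gripper is mounted at the origin on the work surface. World frame = base frame: x ahead of the robot, y to its left, z up, the work surface at z = 0. Lengths are in mm, angles in degrees, forces in N, time in s.
With the tool pointing down it reaches from about 325 to 925 mm from the base axis. Payload 3.1 kg.
Tool frame: the origin (TCP) lies at the very end of the fingers, on their centre line; the grasp point (between the pads) lies grasp_offset behind it (grasp_offset is the distance from the TCP to the grasp point, in mm); z points along the fingers, y is the line along which they close (so a half turn about z gives the same grasp; the last joint's range is limited). The gripper opens to 85 mm and grips with 20 to 120 N. Pads are 22 mm wide; open, the fingers measure 114 mm over their backs; the gripper's body (76 mm by 85 mm) begins 54 mm behind the grasp point. The pads swing forward as they close: fully open they stand 13 mm farther back than shut.
Start: joints at [56.769, 12.427, 92.441, -0, 75.132, -6.429], TCP at [281.812, 557.872, 231.3] pointing down, gripper open.
Joint ranges: [-157.48, 157.48], [-44.54, 120.13], [17.64, 146.25], [-64.5, 244.5], [7.68, 150.69], [-147.95, 147.95]. Speed limits (degrees/s): [159.86, 159.86, 180, 180, 180, 180].

## Interface

Orientations are given as [roll, pitch, yaw] about the fixed x, y, z axes, in that order (R = Rz(yaw) Ry(pitch) Rx(roll)).
In Python, from station import * gives the robot as it stands. Calls block until the motion is done:
- goto(position, orientation): joint-space move of the TCP to a pose.
- move_l(position, attitude=None, speed=150): straight line of the TCP; attitude=None keeps the orientation; speed is the mean speed in mm/s.
- move_j(angles): joint-space move.
- grip(opening, squeeze=None): finger opening in mm; squeeze is the grip in N (None keeps the last); returns when the fingers have stopped.
- wait(seconds).
- solve_ik(position, orientation): joint angles nearest the present ones, or None.
- get_obs(): the state.
- get_image(name): name is "scene" or "side" or "wrist"; returns the picture (400x640x3 uint8, red, green, blue); there is no depth.
- get_calibration(name): a dict with "fx", "fy", "cx", "cy" (pixels), "D" ([k1, k2, p1, p2, k3] as OpenCV has them; the pictures are not rectified), "R" (3x3) and "t" (3): a world point X has camera coordinates R X + t; the wrist camera has in their place "mount" (4x4, takes a point from camera to tool coordinates, whose origin is the TCP and whose axes are the flange's). Camera axes: x right, y down, z forward; pixel columns grow to the right and rows downward; lengths in mm; the calibration is good to about 2 mm. A picture is of the moment at which its call begins: read the wrist's pose just before it. get_calibration takes no time and is no camera call.
A pose or a line that the arm cannot do raises Unreachable and nothing moves.
- sign_off(): hands the job in; it is judged then, once.
Trained networks look in the newest picture that a camera, given by its name, has taken for a name from the list of things; names that differ only in an ending like _2 or _b are one class to them, and where a whole thing is asked for, a point or a joint stands for the part that bears it (a point fixed in the world has none). Each returns a list of dicts, best first, with "score" (0 to 1); they miss things now and then, are a little off and sometimes report something else, mostly with a low value. They report only what shows in the picture. A call takes as long as a camera call.
- spot_in(name, camera): "extent" ([centre column, centre row, width, height] in pixels, round what is visible of it).
- regions_of(name, camera): "region" (400x640 bool, what is visible of it) and "extent" ([centre column, centre row, width, height] in pixels, round what is visible of it).
The state is a dict: "t": time; "joint_pos": joint angles; "qvel": joint speeds; "effort": joint torques, N m; "tcp_pos": TCP position; "ee_rot": TCP orientation; "wrist_force": force on the tool from outside, world axes, zero at the start; "moment": the same for the moment, N m; "grip_width": finger opening in mm; "grip_force": force on a finger pad.
Only numpy, scipy, OpenCV 4.12 (cv2) and the standard library are available. Lean on these libraries where they do the work, as an engineer would, in place of code of your own. Each camera call takes 0.05 s, during which the arm holds its last target. There are 200 camera calls.

## Working session

There is one attempt and no reset: what is moved stays moved. The work goes in short steps, each a Python script; the robot and the scene stay as the last script left them, time stands still between calls to the robot, and variables do not carry over. Pictures are saved under pics/ and viewed, at most 10 in all, crops included, and the job is handed in when it is done.

```bash
mkdir -p pics
python3 - <<'E'
from station import *
import cv2
o=get_obs();print(o['t'],o['tcp_pos'],o['ee_rot'],o['grip_width'])
for c in("scene","side"):
    im=get_image(c);cv2.imwrite(f"pics/{c}0.png",im[:,:,::-1])
    k=get_calibration(c);print(c,k)
    for n in("filter_lever_pivot","filter_lever_tip","filter_head","bleed_pivot","bleed_tip","gauge_lever_tip","plain_lever_tip","element","oil","spanner","socket","manifold","filter_drop"):
        print(n,[(round(d['score'],2),[round(float(x),1) for x in d['extent']]) for d in spot_in(n,c)[:3]])
print(get_calibration("wrist"))
E
```

```text
0.0 [281.34585171 557.16801867 229.93967466] [-1.79861299e+02 -1.59609176e-02  1.53196271e+02] 85.38687199052222
scene {'fx': 449.7278554624841, 'fy': 449.7278554624841, 'cx': 313.38246936067515, 'cy': 202.18893425968002, 'D': array([-0.06950681,  0.        ,  0.        ,  0.        ,  0.        ]), 'R': array([[-0.52693733,  0.8498414 ,  0.01032713],
       [ 0.44676484,  0.28730875, -0.84726316],
       [-0.72300638, -0.44184079, -0.53107296]]), 't': array([ 261.58003209, -145.053442  , 1675.07141641])}
filter_lever_pivot []
filter_lever_tip [(0.67, [299.7, 181.9, 28.8, 19.8])]
filter_head [(0.71, [291.8, 201.2, 46.2, 65.7]), (0.23, [299.1, 182.1, 28.9, 18.8])]
bleed_pivot [(0.88, [293.8, 199.0, 48.7, 71.6]), (0.19, [287.2, 170.1, 8.6, 11.1])]
bleed_tip []
gauge_lever_tip [(0.69, [250.4, 180.1, 42.9, 9.4])]
plain_lever_tip [(0.5, [289.9, 240.4, 194.6, 105.5])]
element [(0.48, [337.5, 211.1, 11.8, 22.5])]
oil [(0.38, [291.9, 178.7, 6.8, 12.4])]
spanner [(0.78, [414.0, 268.5, 55.4, 19.3])]
socket [(0.52, [210.8, 199.5, 8.2, 24.2])]
manifold [(0.7, [288.9, 242.4, 194.6, 106.7])]
filte
[... 1079 characters left out ...]
5]), (0.41, [330.8, 221.3, 22.5, 15.7])]
manifold [(0.68, [369.2, 215.8, 179.4, 148.3]), (0.3, [331.9, 221.9, 26.5, 22.7])]
filter_drop [(0.72, [330.4, 208.8, 72.9, 68.2])]
{'fx': 356.47248194910173, 'fy': 356.47248194910173, 'cx': 320.5075806728011, 'cy': 200.7840053427769, 'D': array([0.01242086, 0.        , 0.        , 0.        , 0.        ]), 'mount': array([[-1.08130795e-03, -9.53769671e-01, -3.00536595e-01,
         7.79107327e+01],
       [ 9.99999391e-01, -9.65613753e-04, -5.33493050e-04,
         9.22719175e-01],
       [ 2.18627221e-04, -3.00536989e-01,  9.53770135e-01,
        -1.43828325e+02],
       [ 0.00000000e+00,  0.00000000e+00,  0.00000000e+00,
         1.00000000e+00]])}
```

Run:
```python
import cv2
for c,(x0,y0,w,h) in {"scene":(180,130,260,195),"side":(190,100,320,240)}.items():
    im=cv2.imread(f"pics/{c}0.png")[y0:y0+h,x0:x0+w]
    cv2.imwrite(f"pics/{c}0c.png",cv2.resize(im,(800,600),interpolation=cv2.INTER_CUBIC))
```

```text
(no output)
```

View pics/scene0c.png

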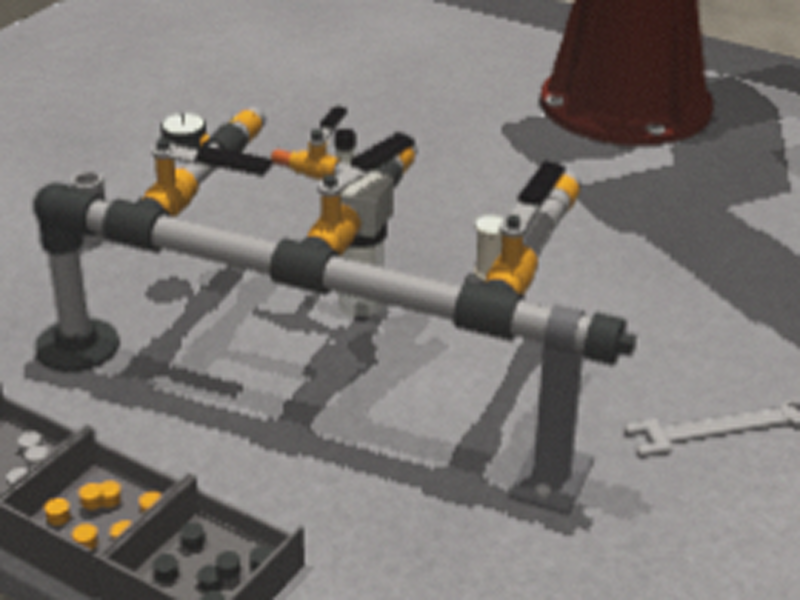

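View pics/side0c.png

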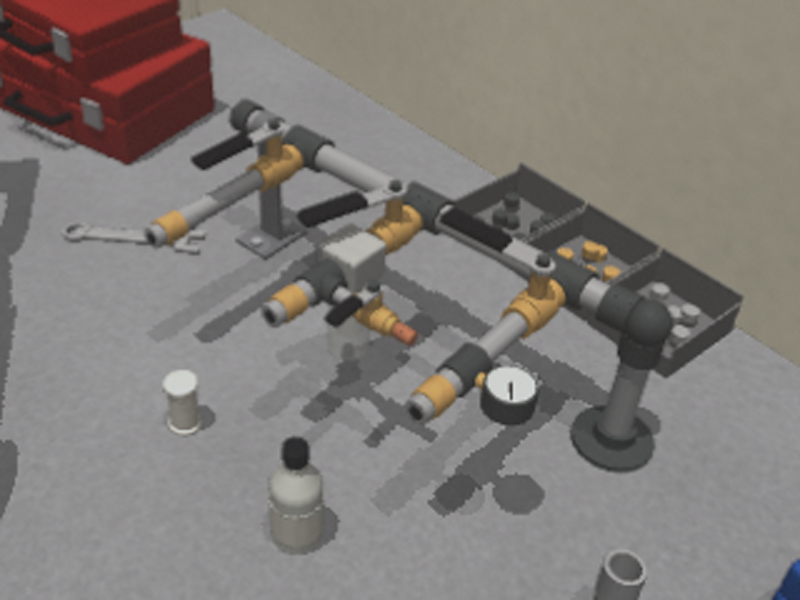

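The filter is on the middle drop: in the side crop its lever runs from the pivot at (397,187) to the tip near (303,216), and the bleed lever's tip is near (333,318). The gauge drop is at -y and its lever is shut. The plain drop is at +y. I'll fit the manifold pose from these points.

```bash
cat > h.py <<'E'
import numpy as np, cv2
from scipy.optimize import least_squares
def proj(k,X): 
    return cv2.projectPoints(np.asarray(X,float).reshape(-1,1,3),cv2.Rodrigues(k['R'])[0],k['t'],np.array([[k['fx'],0,k['cx']],[0,k['fy'],k['cy']],[0,0,1.]]),k['D'])[0].reshape(-1,2)
def world(p,M):
    c,s=np.cos(p[2]),np.sin(p[2]); M=np.atleast_2d(M)
    return M@np.array([[c,s,0],[-s,c,0],[0,0,1]])+[p[0],p[1],0]
def flever(a,r=98,z=200): return [-50-r*np.cos(a),r*np.sin(a),z]
def blever(b,r=56,z=180): return [-150-r*np.cos(b),-60-r*np.sin(b),z]
E
python3 - <<'E'
from station import *
from h import *
k={c:get_calibration(c) for c in("scene","side")}
S=lambda u,v:(190+u/2.5,100+v/2.5); C=lambda u,v:(180+u/3.077,130+v/3.077)
f=[("side",S(274,126),(-50,155,204)),("side",S(397,187),(-50,0,204)),("side",S(543,262),(-50,-155,204)),
("scene",C(163,148),(-50,-155,204)),("scene",C(330,183),(-50,0,204)),("scene",C(514,222),(-50,155,204)),
("side",S(197,160),(-148,155,200)),("side",S(445,210),(-50,-57,200)),("scene",C(268,162),(-50,-57,200)),
("side",S(273,314),(-211,0,150)),("side",S(155,235),(-211,155,150)),("side",S(417,410),(-211,-155,150)),
("side",S(303,216),'f'),("scene",C(408,140),'f'),("side",S(333,318),'b'),("scene",C(341,111),'b')]
def res(p):
    r=[]
    for c,uv,m in f:
        m=flever(p[3]) if m=='f' else blever(p[4]) if m=='b' else m
        r+=list(proj(k[c],world(p,m))[0]-uv)
    return np.array(r)
s=least_squares(res,[700,0,0,.2,.05],loss='soft_l1',x_scale=[100,100,.3,.3,.3])
print(s.x);print(res(s.x).reshape(-1,2).round(1))
for n,m in dict(piv=(-50,0,200),ftip=flever(s.x[3]),fend=flever(1.57),bp=(-150,-60,180),bt=blever(s.x[4]),bend=blever(1.57)).items(): print(n,world(s.x,m).round(0))
# loose things on bench: bottom pixel intersect
for n,u,v in(("element",184,428),("oil",296,545),("socket",620,655)):
    uv=cv2.undistortPoints(np.array([[S(u,v)]]),np.array([[k['side']['fx'],0,k['side']['cx']],[0,k['side']['fy'],k['side']['cy']],[0,0,1.]]),k['side']['D'])[0,0]
    R,t=k['side']['R'],k['side']['t'];d=R.T@[*uv,1];o=-R.T@t;print(n,(o-d*o[2]/d[2]).round(0))
E
```

```text
[6.81714154e+02 1.41713976e+01 1.68477369e-01 2.98790117e-01
 5.22904721e-02]
[[ 0.1 -2.6]
 [-0.3 -2.5]
 [ 0.4 -2.7]
 [-0.4 -1.5]
 [-0.1 -1. ]
 [-0.1 -0.6]
 [ 1.2  1.2]
 [ 0.7  0.1]
 [-0.6  2.7]
 [-0.8 -0.3]
 [-0.8  0.2]
 [-0.2 -0.5]
 [-0.7  0.2]
 [-0.2 -0.1]
 [-0.7  0.4]
 [-0.4 -0.4]]
piv [[632.   6. 200.]]
ftip [[535.  19. 200.]]
fend [[616. 102. 200.]]
bp [[544. -70. 180.]]
bt [[489. -82. 180.]]
bend [[ 553. -125.  180.]]
element [407.  33.   0.]
oil [ 416. -133.   -0.]
socket [ 555. -362.   -0.]
```

Run:
```python
from station import *
from h import *
import json
k=get_calibration("wrist"); M=k['mount']
from scipy.spatial.transform import Rotation as Ro
grip(0)
p=[681.7,14.2,.1685,.3,.05]
o=get_obs(); move_l([281,557,320],speed=250)
yaw=np.degrees(p[2])+90-17
T=world(p,(-150,-40,0))[0]
goto([T[0],T[1],320],[180,0,yaw]); wait(.2)
o=get_obs(); im=get_image("wrist")
cv2.imwrite("pics/w1.png",im[:,:,::-1])
print(o['t'],o['tcp_pos'],o['ee_rot'],o['wrist_force'],o['grip_width'])
R=Ro.from_euler('xyz',o['ee_rot'],degrees=True).as_matrix()
A=np.eye(4);A[:3,:3]=R;A[:3,3]=o['tcp_pos'];W=np.linalg.inv(A@M)
kk=dict(k,R=W[:3,:3],t=W[:3,3])
json.dump({a:np.asarray(b).tolist() for a,b in kk.items()},open("w1.json","w"))
d=im[:,:,::-1].copy()
for m in[(-50,0,200),flever(p[3]),(-150,-60,180),blever(p[4]),(-50,-57,200)]:
    q=proj(kk,world(p,m))[0];print(m,q.round(1));cv2.drawMarker(d,tuple(int(x) for x in q),(0,0,255),0,10,1)
for n in("filter_lever_tip","bleed_tip"):
    print(n,[(round(x['score'],2),np.round(x['extent'],1)) for x in spot_in(n,"wrist")[:2]])
cv2.imwrite("pics/w1m.png",d)
```

```text
5.225 [540.62579764 -49.75809602 320.00093964] [ 1.79998688e+02 -5.72429962e-03  8.27171170e+01] [ 0.11957935 -0.45244528 -0.37642633] 0.22511869284595684
(-50, 0, 200) [437.  104.5]
[np.float64(-143.62297593430938), np.float64(28.960980252811275), 200] [299.7 104.1]
(-150, -60, 180) [326.5 210.1]
[np.float64(-205.9300145821181), np.float64(-62.798833479157985), 180] [265.  231.1]
(-50, -57, 200) [451.9 178.8]
filter_lever_tip [(0.55, array([369.8, 106.4, 150.6,  30.7])), (0.44, array([368. , 148.2, 270.7, 193.4]))]
bleed_tip [(0.75, array([297. , 219.2,  71.7,  32.3]))]
```

View pics/w1m.png

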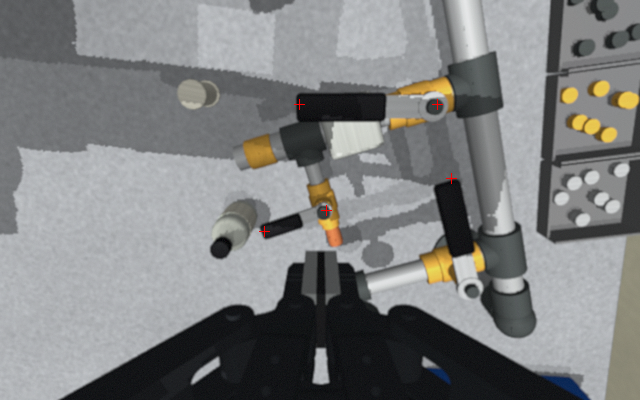

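The wrist view agrees with the fitted pose to within about 2 px: filter pivot (436,105), tip (298,105), bleed pivot (325,211) and bleed tip (263,232). Next I'll push the filter lever, checking force at each step.

```bash
cat >> h.py <<'E'
from station import *
P=[681.7,14.2,.1685]; PSI=np.degrees(P[2])
def pose(which,a,off,z,r):
    if which=='f': c=np.array(flever(a,r,z)); n=np.array([np.sin(a),np.cos(a),0]); yaw=PSI+90-np.degrees(a)
    else: c=np.array(blever(a,r,z)); n=np.array([np.sin(a),-np.cos(a),0]); yaw=PSI+90+np.degrees(a)
    return world(P,c-off*n)[0], [180,0,(yaw+180)%360-180], n
def push(which,a0,r,z,off,clear,fstop):
    q,at,_=pose(which,a0,off+clear,z,r)
    goto([q[0],q[1],300],at); move_l(q,at,speed=150); wait(.2)
    f0=get_obs()['wrist_force']; print("down",get_obs()['tcp_pos'].round(1),f0.round(1))
    a=a0; log=[]
    q,at,_=pose(which,a,off,z,r); move_l(q,at,speed=50)
    while a<1.66:
        a+= .1 if a<1.38 else .015
        q,at,n=pose(which,a,off,z,r); move_l(q,at,speed=60 if a<1.38 else 20)
        o=get_obs(); F=np.linalg.norm(o['wrist_force']-f0); log.append((round(a,3),round(F,1),round(np.linalg.norm(o['tcp_pos']-q),1)))
        if F>fstop: break
    print(log); wait(.2); o=get_obs(); print(o['t'],(o['wrist_force']-f0).round(1),o['tcp_pos'].round(1),q.round(1))
    q,at,_=pose(which,a,off+25,z,r); move_l(q,at,speed=80); move_l([q[0],q[1],310],at,speed=200)
    print(get_obs()['t'],(get_obs()['wrist_force']-f0).round(1))
E
python3 - <<'E'
from h import *
push('f',.27,75,188,21,12,11)
E
```

```text
down [555.4 -19.6 189.5] [-1.3 -1.2 -0. ]
[(0.37, np.float64(2.4), np.float64(0.5)), (0.47, np.float64(3.0), np.float64(0.7)), (0.57, np.float64(2.2), np.float64(0.1)), (0.67, np.float64(2.2), np.float64(0.3)), (0.77, np.float64(2.1), np.float64(0.5)), (0.87, np.float64(1.9), np.float64(0.5)), (0.97, np.float64(2.0), np.float64(0.5)), (1.07, np.float64(1.7), np.float64(0.5)), (1.17, np.float64(1.3), np.float64(0.4)), (1.27, np.float64(1.9), np.float64(0.4)), (1.37, np.float64(1.6), np.float64(0.4)), (1.47, np.float64(2.9), np.float64(0.6)), (1.485, np.float64(3.0), np.float64(0.4)), (1.5, np.float64(3.3), np.float64(0.3)), (1.515, np.float64(3.4), np.float64(0.2)), (1.53, np.float64(4.9), np.float64(0.9)), (1.545, np.float64(8.7), np.float64(1.9)), (1.56, np.float64(10.7), np.float64(3.0)), (1.575, np.float64(13.9), np.float64(4.1))]
12.7583 [-11.7  -5.2   6. ] [595.6  75.1 187.7] [599.4  76.4 188. ]
13.975 [ 1.8  1.3 -1. ]
```

Run:
```python
from h import *
q,at,_=pose('b',.0,60,300,42)
goto([q[0],q[1],320],at); wait(.1)
o=get_obs(); im=get_image("wrist"); k=get_calibration("wrist")
from scipy.spatial.transform import Rotation as Ro
A=np.eye(4);A[:3,:3]=Ro.from_euler('xyz',o['ee_rot'],degrees=True).as_matrix();A[:3,3]=o['tcp_pos'];W=np.linalg.inv(A@k['mount'])
kk=dict(k,R=W[:3,:3],t=W[:3,3]); d=im[:,:,::-1].copy()
for m in[(-50,0,200),flever(1.571),(-150,-60,180),blever(.05)]:
    x=proj(kk,world(P,m))[0];cv2.drawMarker(d,tuple(int(v) for v in x),(0,0,255),0,10,1);print(x)
cv2.imwrite("pics/w2.png",d)
```

```text
[505.97824538 194.81993905]
[528.71357116  57.37933961]
[369.13837525 254.18638563]
[305.24294383 257.11230728]
```

View pics/w2.png

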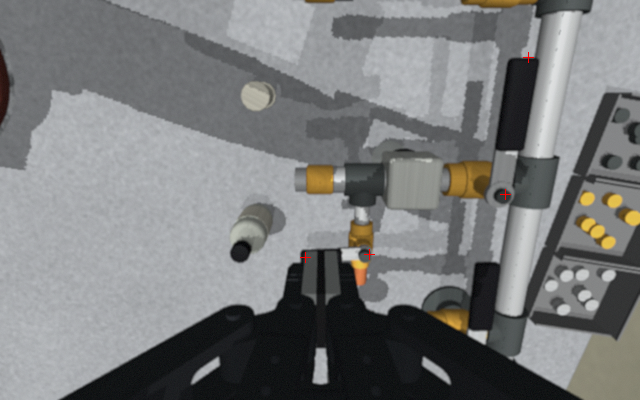

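The feed lever now lies square across its pipe, against the stop: its tip is at about (523,60) and the marker for 90° is at (528,57). Next is the bleed lever.

Run:
```python
from h import *
push('b',.0,42,171,18,8,11)
q,at,_=pose('b',1.3,150,310,42)
goto([q[0]-20,q[1],340],at); wait(.1)
o=get_obs(); im=get_image("wrist"); cv2.imwrite("pics/w3.png",im[:,:,::-1])
s=get_image("side"); cv2.imwrite("pics/s3.png",cv2.resize(s[100:340,190:510,::-1],(800,600),interpolation=cv2.INTER_CUBIC))
print(o['t'])
```

```text
down [499.  -51.7 172.2] [-0.1 -0.7  0.3]
[(0.1, np.float64(0.9), np.float64(0.1)), (0.2, np.float64(2.9), np.float64(0.4)), (0.3, np.float64(3.7), np.float64(0.4)), (0.4, np.float64(3.6), np.float64(0.4)), (0.5, np.float64(2.5), np.float64(0.3)), (0.6, np.float64(3.7), np.float64(0.3)), (0.7, np.float64(3.2), np.float64(0.3)), (0.8, np.float64(2.8), np.float64(0.3)), (0.9, np.float64(4.3), np.float64(0.3)), (1.0, np.float64(3.4), np.float64(0.2)), (1.1, np.float64(3.5), np.float64(0.1)), (1.2, np.float64(3.7), np.float64(0.1)), (1.3, np.float64(4.2), np.float64(0.2)), (1.4, np.float64(3.0), np.float64(0.2)), (1.415, np.float64(4.8), np.float64(0.2)), (1.43, np.float64(4.8), np.float64(0.1)), (1.445, np.float64(5.4), np.float64(0.1)), (1.46, np.float64(3.6), np.float64(0.1)), (1.475, np.float64(5.4), np.float64(0.4)), (1.49, np.float64(6.7), np.float64(0.9)), (1.505, np.float64(8.0), np.float64(1.4)), (1.52, np.float64(10.1), np.float64(1.9)), (1.535, np.float64(11.1), np.float64(2.4))]
23.55 [-9.7  3.8  4.1] [ 529.2 -113.8  170.8] [ 531.6 -114.1  171. ]
24.85 [-0.1  0.  -1.2]
25.5667
```

View pics/w3.png

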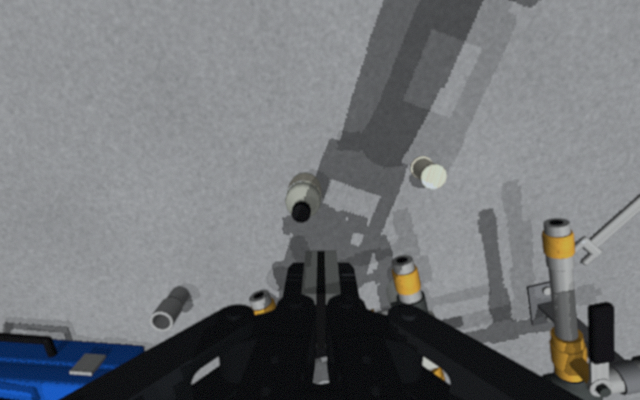

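View pics/s3.png

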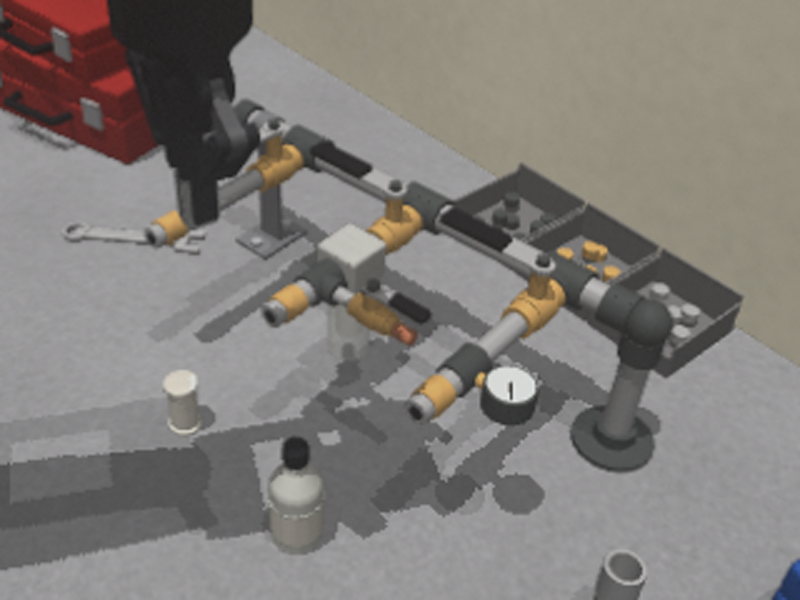

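In the side view the bleed lever runs from (375,287) to (428,315), in line with its branch. The feed lever lies along the header, and the loose things haven't moved. I'll take one overhead check of the angles before handing in.

Run:
```python
from h import *
from scipy.spatial.transform import Rotation as Ro
q=world(P,(-150,-160,340))[0]; goto(q,[180,0,PSI+90]); wait(.2)
o=get_obs(); im=get_image("wrist"); k=get_calibration("wrist")
A=np.eye(4);A[:3,:3]=Ro.from_euler('xyz',o['ee_rot'],degrees=True).as_matrix();A[:3,3]=o['tcp_pos'];W=np.linalg.inv(A@k['mount'])
kk=dict(k,R=W[:3,:3],t=W[:3,3]); d=im[:,:,::-1].copy()
for m in[(-50,0,200),flever(1.571),flever(1.45),(-150,-60,180),blever(1.571),blever(1.4)]:
    x=proj(kk,world(P,m))[0];cv2.circle(d,tuple(int(round(v)) for v in x),1,(0,0,255),-1);print(x.round(1))
x,y=250,20
cv2.imwrite("pics/w4.png",cv2.resize(d[0:240,220:540],(800,600),interpolation=cv2.INTER_CUBIC)); print(o['t'])
```

```text
[466.9 -37.3]
[ 488.8 -229.7]
[ 468.7 -227.8]
[321.1  59.5]
[321.2 131. ]
[309.8 130.1]
27.075
```

View pics/w4.png

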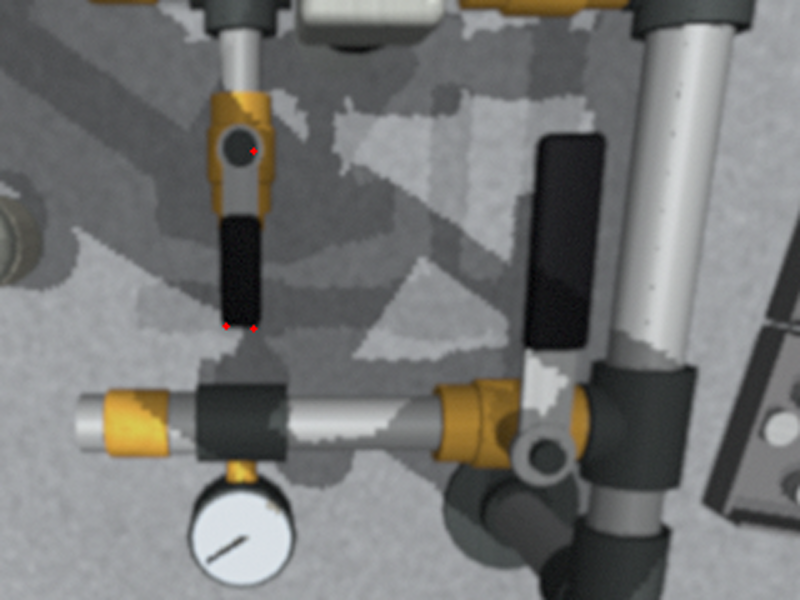

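The bleed lever runs straight from (240,147) to (240,325), in line with its branch. Its pivot and tip are offset from the markers by about the same amount, so the angle is good.

```bash
python3 -c "
from station import *
print(get_obs()['t'],get_obs()['wrist_force']); print(sign_off())"
```

```text
27.125 [0.76688808 0.73780565 0.31885148]
the job is handed in; nothing more can be done
None
```

I pushed the filter's feed lever fully shut against its stop, then the bleed lever fully open, at no more than about 14 N, and handed the job in at 27 s; the pictures showed the other levers and loose things unmoved, but sign-off returned no verdict.

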